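Lay out the drone kit on the repair bench

ROBOT

A 6-joint arm with a two-finger parallel gripper is mounted at the origin on the work surface. World frame = base frame: x ahead of the robot, y to its left, z up, the work surface at z = 0. Lengths are in m, angles in rad, forces in N, time in s.
With the tool pointing down it reaches from about 0.325 to 0.925 m from the base axis. Payload 3.1 kg.
Tool frame: the origin (TCP) lies between the finger pads; the fingertips stand 14 mm ahead of it and the grasp point (between the pads) lies 5 mm behind it (env.nose_length is the distance from the TCP to the fingertips, in m); z points along the fingers, y is the line along which they close (so a half turn about z gives the same grasp; the last joint's range is limited). The gripper opens to 85 mm and grips with 20 to 120 N. Pads are 22 mm wide; open, the fingers measure 114 mm over their backs; the gripper's body (76 mm by 85 mm) begins 54 mm behind the grasp point. The pads swing forward as they close: fully open they stand 13 mm farther back than shut.
Start: joints at [-1.402, 0.217, 1.613, -0, 1.311, -0.112], TCP at [0.173, -0.601, 0.245] pointing down, gripper open.
Joint ranges: [-2.75, 2.75], [-0.78, 2.1], [0.31, 2.55], [-1.13, 4.27], [0.13, 2.63], [-2.58, 2.58]. Speed limits (rad/s): [2.79, 2.79, 3.14, 3.14, 3.14, 3.14].

INTERFACE

Orientations are given as a rotation vector (axis times angle).
In Python, from station import readout, vision, job, finder, env gives the robot as it stands.
- The arm moves only by the tool step_arm, never from a script. Its argument "steps" is a list that holds one entry, the list of rows, each a list of 5 numbers: the shift along the tool's x, y, z in units of 40 mm (1.0 is 40 mm), then the turn about the tool's z in units of 6 degrees (1.0 is 6 degrees), then the gripper command: -1 is fully open, 1 is shut, values between are in proportion. A call has 1 to 12 rows; each row is the pose to reach, as a shift and turn from the pose commanded when the call began, along the tool's axes at that moment; what a row does not reach only later rows make up. A row lasts 1/8 s, in which the tool goes at most 62.5 mm and 10.7 degrees, less where a joint would pass 70% of its speed; a pose out of reach is approached as far as the arm can. A call with a gripper value outside its range is refused whole. The fingers move at their own pace and stop on an object; the grip force is fixed at half the most. Time passes only in rows, so rows that repeat a pose let the fingers close. It gives the time, the measured TCP pose, the force, the opening and the grip force at its end, in the units of the state.
- readout.read_state(): the state, without advancing time (a new reading comes with each control period).
- vision.snapshot(name): name is "scene" or "top" or "wrist"; returns (picture, depth): 384x512x3 uint8, red, green, blue; 384x512 float32, m along the optical axis (not along the pixel's ray), 0 where there is no reading.
- vision.camera_params(name): a dict with "K" (3x3 intrinsics, pixels), "position" and "rotation" of the camera in the world; the wrist camera has in their place "T_tool_cam" (4x4, takes a point from camera to tool coordinates, whose origin is the TCP and whose axes are the flange's). Camera axes: x right, y down, z forward; pixel columns grow to the right and rows downward; lengths in m; the calibration is good to about 2 mm. A picture is of the moment at which its call begins: read the wrist's pose just before it. camera_params takes no time and is no camera call.
- job.close_job(): hands the job in; it is judged then, once.
Trained networks look in the newest picture that a camera, given by its name, has taken for a name from the list of things; names that differ only in an ending like _2 or _b are one class to them, and where a whole thing is asked for, a point or a joint stands for the part that bears it (a point fixed in the world has none). Each returns a list of dicts, best first, with "conf" (0 to 1); they miss things now and then, are a little off and sometimes report something else, mostly with a low value. They report only what shows in the picture. A call takes as long as a camera call. They do not tell look-alikes from the thing itself.
- finder.trace(thing, camera): "mask" (384x512 bool, what is visible of it) and "location" ([column, row] in pixels, amid what is visible of it).
The state is a dict: "clock": time; "joints": joint angles; "joint_velocities": joint speeds; "joint_efforts": joint torques, N m; "eef_pos": TCP position; "eef_rot": TCP orientation; "wrist_force": force on the tool from outside, world axes, zero at the start; "moment": the same for the moment, N m; "grip_width": finger opening in m; "grip_force": force on a finger pad.
Only numpy, scipy, OpenCV 4.12 (cv2) and the standard library are available. Lean on these libraries where they do the work, as an engineer would, in place of code of your own. Each camera call takes 0.05 s, during which the arm holds its last target. There are 200 camera calls.

TASK

Lay out the drone kit: put each motor upright in the tray compartment that matches its size, and lay the battery on top of the drone frame, centred on the top plate and lengthwise along it. Stand the camera in front of the frame (robot's side) and the screw jar at its left (as the robot sees it), each upright on the bench, square off the middle of that side and centred about 85 mm from the frame's centre. Leave the solder spool and flat tin where they are.

Things in the scene. Friction and masses are not known exactly. Their poses are not given: they have to be found in the camera images.
- frame: Black drone frame, fixed, left or right on the bench. Four diagonal arms end in posts (16 mm wide and high) at x +-46, y +-46 mm. Top plate 76 x 40 mm (x, y), upper face 36 mm above the bench. Origin: its centre at bench level; x lengthwise, away from the robot (turned up to 0.35 rad), y to the left, z up. Front is its -x side, left its +y side.
- tray: Grey open tray, 135 x 76 mm (x, y), fixed, turned any way. Floor 2 mm thick, walls 3 mm, rim 10 mm above the bench. A wall parts it into a large compartment, inside 80 x 70 mm, centred at x -24.5, y 0 mm, and a small one, inside 46 x 70 mm, centred at x +41.5, y 0 mm. Origin: centre of its underside; x along its length towards the small compartment; z up.
- motor_large_mid (a point): The large motor: plain upright metal cylinder with copper dots on top, 50 mm diameter, 38 mm high, about 160 g. Belongs in the large compartment. Origin at its centre, half-way up; z up.
- motor_small_mid (a point): The small motor: the same look, 26 mm diameter, 34 mm high, about 50 g. Belongs in the small compartment. Origin at its centre, half-way up; z up.
- battery_mid (a point): Battery pack: flat grey block with a paper sleeve, lying, 64 x 32 x 24 mm (x, y, z), about 140 g. Origin at its centre, half-way up; x along its length; z up.
- camera_mid (a point): Camera: black upright block, 34 x 34 x 38 mm (x, y, z), with a round lens that stands out 7 mm from its -x face, about 80 g; it may face any way when placed. Origin at the centre of the block, half-way up; z up.
- jar_mid (a point): Screw jar: clear round jar with a red cap, 44 mm diameter, 52 mm high, about 90 g. Origin at its centre, half-way up; z up.
- spool_mid (a point): Bystander, not to be moved: steel solder spool, standing, flanges of 48 mm diameter, 38 mm high. It stands among the kit. Origin at its centre, half-way up.
- tin_mid (a point): Bystander, not to be moved: flat round tin, 52 mm diameter, 20 mm high. Origin at its centre, half-way up.
Not all that is in view belongs to the job. Leave any red look-alike of the part that bears motor_small_mid alone. Of the things that look like the part that bears jar_mid, the smaller one is meant.

How it is judged:
By the outcome, as a careful person would: the job done as asked, in the order asked, and still so for the second after the job is handed in, with the robot touching nothing.
It also fails if it takes over 115 s, if anything falls off the work surface, if the arm or the gripper's body presses on something with over 40 N, if the wrist force passes 120 N, or if a joint passes its speed limit or range.

## Working session

There is one attempt and no reset: what is moved stays moved. The work goes in short steps, Python scripts to look and compute and a tool call to move; the robot and the scene stay as the last step left them, time stands still between calls to the robot, and variables do not carry over. Pictures are saved under pics/ and viewed, at most 14 in all, crops included, and the job is handed in when it is done.

Besides the shell and the picture viewer there is one more tool, called after "Emit:" as name(argument=value, ...) on one line, values as JSON. step_arm: Moves the arm, as the interface text tells. Its arguments: {"type":"object","properties":{"steps":{"type":"array"}},"required":["steps"]}

```bash
ls; mkdir -p pics
cat > h.py <<'E'
import numpy as np, cv2
from station import readout, vision, job, finder, env
from scipy.spatial.transform import Rotation as R
def cam(name):
    p=vision.camera_params(name); K=np.array(p["K"])
    if name=="wrist":
        s=readout.read_state(); T=np.eye(4); T[:3,:3]=R.from_rotvec(s["eef_rot"]).as_matrix(); T[:3,3]=s["eef_pos"]
        T=T@np.array(p["T_tool_cam"]); return K,T[:3,:3],T[:3,3]
    return K,np.array(p["rotation"]),np.array(p["position"])
def cloud(name):
    K,Rm,t=cam(name); im,d=vision.snapshot(name)
    v,u=np.mgrid[:384,:512]; P=np.stack([(u-K[0,2])/K[0,0]*d,(v-K[1,2])/K[1,1]*d,d],-1)@Rm.T+t
    P[d==0]=np.nan
    return im,P
def proj(name,X):
    K,Rm,t=cam(name); c=(np.asarray(X)-t)@Rm; return (c@K.T)[...,:2]/c[...,2:]
E
python3 - <<'E'
from h import *
ims=[]
for n in("top","scene"):
    im,P=cloud(n); cv2.imwrite(f"pics/{n}0.png",im[:,:,::-1]); np.savez(f"{n}0.npz",im=im,P=P)
    for th in["frame","tray","motor_large_mid","motor_small_mid","battery_mid","camera_mid","jar_mid","spool_mid","tin_mid"]:
        for r in finder.trace(th,n)[:3]:
            m=r["mask"]; p=P[m]; p=p[~np.isnan(p[:,0])]
            if len(p)<5: continue
            zt=np.percentile(p[:,2],95); q=p[p[:,2]>zt-.006]
            print(n,th,round(r["conf"],2),np.round(r["location"]),"n",m.sum(),"top z %.3f"%zt,"mid",np.round((q[:,:2].min(0)+q[:,:2].max(0))/2,3),"ext",np.round(np.ptp(q[:,:2],axis=0),3))
s=readout.read_state();print(s["clock"],s["eef_rot"])
E
```

```text
picsTraceback (most recent call last):
  File "<stdin>", line 4, in <module>
  File "h.py", line 12, in cloud
    v,u=np.mgrid[:384,:512]; P=np.stack([(u-K[0,2])/K[0,0]*d,(v-K[1,2])/K[1,1]*d,d],-1)@Rm.T+t
                               ~~~~~~~~~~~~~~~~~~~~~~~~~~~~~~~~~~~~~~~~~~~~~~~~~~~~~~~~~~~~~^~
ValueError: operands could not be broadcast together with shapes (384,512) (3,)
```

```bash
sed -i 's/return K,np.array(p\["rotation"\]),np.array(p\["position"\])/r=np.array(p["rotation"]); return K,(r if r.shape==(3,3) else R.from_rotvec(r).as_matrix()),np.array(p["position"])/' h.py
cat > det.py <<'E'
from h import *
ims=[]
print(vision.camera_params("top"))
for n in("top","scene"):
    im,P=cloud(n); cv2.imwrite(f"pics/{n}0.png",im[:,:,::-1]); np.savez(f"{n}0.npz",im=im,P=P)
    for th in["frame","tray","motor_large_mid","motor_small_mid","battery_mid","camera_mid","jar_mid","spool_mid","tin_mid"]:
        for r in finder.trace(th,n)[:3]:
            m=r["mask"]; p=P[m]; p=p[~np.isnan(p[:,0])]
            if len(p)<5: continue
            zt=np.percentile(p[:,2],95); q=p[p[:,2]>zt-.006]
            print(n,th,round(r["conf"],2),np.round(r["location"]),"n",m.sum(),"top z %.3f"%zt,"mid",np.round((q[:,:2].min(0)+q[:,:2].max(0))/2,3),"ext",np.round(np.ptp(q[:,:2],axis=0),3))
s=readout.read_state();print(s["clock"],s["eef_rot"])
E
python3 det.py
```

```text
{'K': array([[373.28987491,   0.        , 253.17721007],
       [  0.        , 373.28987491, 191.66785217],
       [  0.        ,   0.        ,   1.        ]]), 'position': array([ 0.4664638 , -0.0094243 ,  0.88870679]), 'rotation': array([-2.15711623,  2.13197619, -0.13514406])}
top frame 0.85 [384. 233.] n 1123 top z 0.037 mid [ 0.495 -0.304] ext [0.079 0.046]
top tray 0.64 [137. 223.] n 1944 top z 0.010 mid [0.516 0.272] ext [0.151 0.133]
top tray 0.15 [224. 146.] n 322 top z 0.053 mid [0.696 0.073] ext [0.039 0.038]
top motor_large_mid 0.89 [285. 146.] n 406 top z 0.040 mid [ 0.696 -0.074] ext [0.049 0.047]
top motor_large_mid 0.49 [385. 229.] n 1058 top z 0.037 mid [ 0.495 -0.304] ext [0.079 0.046]
top motor_small_mid 0.66 [281. 193.] n 110 top z 0.036 mid [ 0.587 -0.065] ext [0.023 0.023]
top motor_small_mid 0.56 [312. 184.] n 119 top z 0.035 mid [ 0.612 -0.14 ] ext [0.024 0.024]
top battery_mid 0.9 [285. 245.] n 397 top z 0.026 mid [ 0.466 -0.075] ext [0.064 0.055]
top camera_mid 0.54 [221. 243.] n 271 top z 0.039 mid [0.464 0.081] ext [0.036 0.034]
top jar_mid 0.7 [180. 164.]
[... 799 characters left out ...]
d [ 0.588 -0.068] ext [0.024 0.024]
scene battery_mid 0.8 [207. 199.] n 432 top z 0.025 mid [ 0.468 -0.079] ext [0.066 0.053]
scene battery_mid 0.62 [330. 193.] n 487 top z 0.052 mid [0.696 0.07 ] ext [0.039 0.04 ]
scene jar_mid 0.96 [328. 162.] n 684 top z 0.069 mid [0.646 0.172] ext [0.052 0.049]
scene jar_mid 0.85 [331. 192.] n 566 top z 0.052 mid [0.696 0.071] ext [0.04  0.041]
scene jar_mid 0.69 [204. 199.] n 410 top z 0.025 mid [ 0.468 -0.079] ext [0.066 0.053]
scene spool_mid 0.61 [272. 179.] n 427 top z 0.038 mid [0.565 0.055] ext [0.047 0.047]
scene tin_mid 0.84 [241. 293.] n 898 top z 0.021 mid [ 0.678 -0.243] ext [0.052 0.054]
1.05 [-3.11066082e+00 -4.39624811e-01  3.93091524e-05]
```

View pics/top0.png

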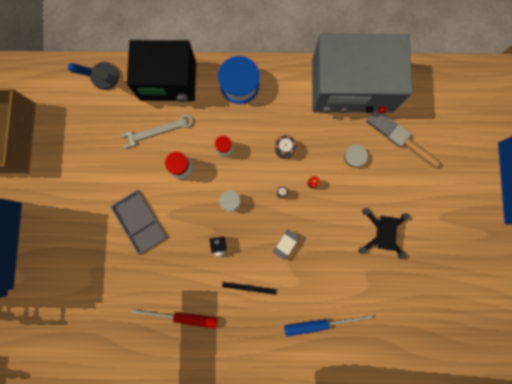

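View pics/scene0.png

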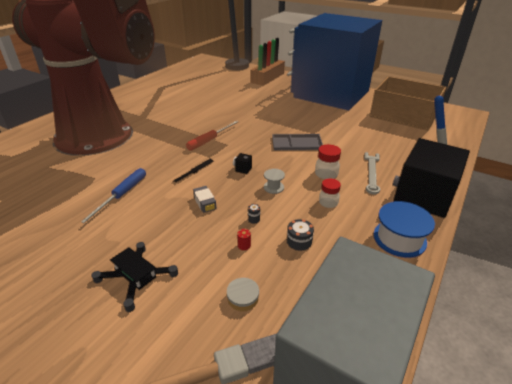

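```bash
cat > fit.py <<'E'
from h import *
def rect(P,c,r,z0,z1):
    m=(np.hypot(P[...,0]-c[0],P[...,1]-c[1])<r)&(P[...,2]>z0)&(P[...,2]<z1)
    q=P[m][:,:2].astype(np.float32); (x,y),(w,h),a=cv2.minAreaRect(q*1000)
    if w<h: w,h,a=h,w,a+90
    return len(q),"ctr %.1f %.1f size %.1f %.1f ang %.1f"%(x,y,w,h,(a+90)%180-90),"med",np.round(np.median(q,0)*1000,1)
T={"plate":((.495,-.304),.055,.03,.045),"posts":((.495,-.304),.09,.009,.045),"tray":((.514,.271),.1,.005,.016),"battery":((.467,-.077),.06,.018,.034),
"camera":((.464,.081),.05,.03,.046),"camall":((.464,.081),.05,.008,.046),"mL":((.696,-.075),.05,.032,.048),"mS":((.587,-.066),.04,.028,.044),"jar":((.696,.072),.04,.045,.062)}
if __name__=="__main__":
    for n in("top","scene"):
        P=np.load(n+"0.npz")["P"]
        for k,a in T.items(): print(n,k,*rect(P,*a))
    im=np.load("top0.npz")["im"]; cv2.imwrite("pics/crop1.png",cv2.resize(im[110:280,100:340,::-1],None,fx=3.3,fy=3.3,interpolation=cv2.INTER_CUBIC))
E
python3 fit.py
```

```text
top plate 605 ctr 495.0 -304.4 size 76.0 40.8 ang -6.8 med [ 493.8 -304.2]
top posts 1067 ctr 494.6 -304.4 size 106.8 105.6 ang 83.5 med [ 493.9 -300.3]
top tray 339 ctr 514.9 273.9 size 135.9 77.5 ang 33.5 med [508.9 274. ]
top battery 394 ctr 466.4 -75.7 size 64.6 32.4 ang -32.0 med [465.9 -75.2]
top camera 239 ctr 461.7 80.8 size 38.4 34.3 ang 10.8 med [463.8  79.8]
top camall 274 ctr 460.2 80.7 size 41.2 34.4 ang 10.1 med [461.8  79.4]
top mL 352 ctr 696.1 -73.2 size 48.8 48.6 ang -43.7 med [695.5 -73.9]
top mS 96 ctr 587.4 -65.2 size 23.4 23.2 ang 0.3 med [587.2 -65.1]
top jar 232 ctr 694.8 72.9 size 38.1 38.0 ang 47.6 med [694.9  72.5]
scene plate 838 ctr 494.7 -305.9 size 77.7 40.4 ang -6.5 med [ 497.8 -307.1]
scene posts 1791 ctr 495.4 -305.7 size 107.8 107.7 ang -7.0 med [ 506.  -312.7]
scene tray 231 ctr 515.0 272.1 size 135.1 81.0 ang 33.2 med [509.9 269.3]
scene battery 302 ctr 466.4 -77.2 size 66.1 32.6 ang -32.2 med [470.2 -80.7]
scene camera 144 ctr 460.5 78.6 size 42.3 36.3 ang 8.8 med [466.3  74.7]
scene camall 285 ctr 461.2 78.4 size 42.9 36.3 ang 13.1 med [469.2  67.6]
scene mL 415 ctr 697.1 -75.5 size 49.4 49.2 ang -80.1 med [698.7 -77.8]
scene mS 99 ctr 588.2 -67.5 size 24.4 23.9 ang 81.2 med [589.9 -69.7]
scene jar 195 ctr 696.2 70.4 size 39.2 37.8 ang 35.5 med [697.2  67.3]
```

View pics/crop1.png

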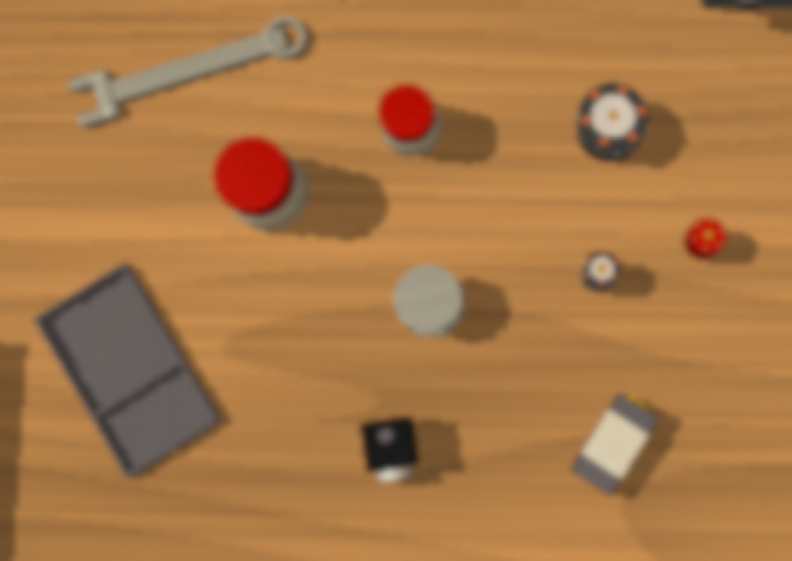

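```bash
cat > go.py <<'E'
import sys
from h import *
s=readout.read_state(); p=np.array(s["eef_pos"]); M=R.from_rotvec(s["eef_rot"]).as_matrix()
phi=np.degrees(np.arctan2(M[1,0],M[0,0]))
print("t %.2f pos"%s["clock"],np.round(p,4),"phi %.1f"%phi,"j6 %.2f"%s["joints"][5],"w %.4f"%s["grip_width"])
for a in sys.argv[1:]:
    x,y,z,f=map(float,a.split(",")); d=(f-phi+180)%360-180
    print(a,np.round(M.T@(np.array([x,y,z])-p)/.04,2),"turn %.2f (half: %.2f)"%(-d/6,(-d+180)/6 if d>0 else (-d-180)/6))
E
python3 go.py .6964,-.0742,.12,16 .6964,-.0742,.026,16
```

```text
t 1.05 pos [ 0.1732 -0.6005  0.2453] phi 16.1 j6 -0.11 w 0.0850
.6964,-.0742,.12,16 [16.21 -9.02  3.13] turn 0.01 (half: -29.99)
.6964,-.0742,.026,16 [16.21 -9.02  5.48] turn 0.01 (half: -29.99)
```

Emit:
step_arm(steps=[[[16.2, -9.0, 1, 0, -1], [16.2, -9.0, 1, 0, -1], [16.2, -9.0, 1, 0, -1], [16.2, -9.0, 1, 0, -1], [16.2, -9.0, 1, 0, -1], [16.2, -9.0, 1, 0, -1], [16.2, -9.0, 1, 0, -1], [16.2, -9.0, 1, 0, -1], [16.2, -9.0, 1, 0, -1], [16.2, -9.0, 1, 0, -1], [16.2, -9.0, 1, 0, -1], [16.2, -9.0, 1, 0, -1]]])

```text
clock: 2.55
eef_pos: [0.6976, -0.0731, 0.2052]
eef_rot: [3.11, 0.441, 0.001]
wrist_force: [0.0, -0.3, 0.2]
grip_width: 0.0852
grip_force: 0.0
```

```bash
cat > w.py <<'E'
import sys
from fit import *
im,P=cloud("wrist"); np.savez("w.npz",im=im,P=P)
for a in sys.argv[1:]:
    x,y,r,z0,z1=map(float,a.split(",")); 
    try: print(a,*rect(P,(x,y),r,z0,z1))
    except Exception as e: print(a,e)
E
python3 w.py .696,-.074,.05,.032,.048 .587,-.066,.04,.028,.044; python3 go.py .6964,-.0742,.026,16
```

```text
.696,-.074,.05,.032,.048 1557 ctr 698.0 -72.1 size 48.9 48.7 ang -7.9 med [698.9 -71.9]
.587,-.066,.04,.028,.044 344 ctr 589.5 -64.8 size 24.9 24.5 ang 48.1 med [590.8 -64.4]
t 2.60 pos [ 0.7012 -0.0674  0.2045] phi 16.3 j6 1.09 w 0.0855
.6964,-.0742,.026,16 [-0.19  0.14  4.46] turn 0.06 (half: -29.94)
```

```bash
for i in 1 2 3; do python3 w.py .696,-.074,.05,.032,.048 .587,-.066,.04,.028,.044; python3 go.py; done
```

```text
.696,-.074,.05,.032,.048 1544 ctr 698.1 -72.1 size 48.8 48.7 ang 17.4 med [698.8 -71.9]
.587,-.066,.04,.028,.044 344 ctr 589.1 -65.1 size 25.6 24.4 ang 36.4 med [590.8 -64.5]
t 2.65 pos [ 0.6988 -0.0702  0.2044] phi 16.4 j6 1.08 w 0.0859
.696,-.074,.05,.032,.048 1554 ctr 697.9 -72.1 size 48.8 48.6 ang 18.4 med [698.8 -72. ]
.587,-.066,.04,.028,.044 350 ctr 589.2 -64.5 size 25.1 24.9 ang 46.1 med [590.9 -64.6]
t 2.70 pos [ 0.6972 -0.0725  0.2044] phi 16.3 j6 1.08 w 0.0855
.696,-.074,.05,.032,.048 1566 ctr 698.1 -72.2 size 49.0 48.9 ang 2.5 med [698.8 -72. ]
.587,-.066,.04,.028,.044 351 ctr 589.1 -64.6 size 25.4 24.9 ang -4.1 med [590.9 -64.4]
t 2.75 pos [ 0.6963 -0.0741  0.2046] phi 16.2 j6 1.08 w 0.0854
```

Emit:
step_arm(steps=[[[0.04, -0.04, 1.5, 0, -1], [0.04, -0.04, 3.0, 0, -1], [0.04, -0.04, 4.0, 0, -1], [0.04, -0.04, 4.46, 0, -1], [0.04, -0.04, 4.46, 0, -1], [0.04, -0.04, 4.46, 0, 1], [0.04, -0.04, 4.46, 0, 1], [0.04, -0.04, 4.46, 0, 1], [0.04, -0.04, 4.46, 0, 1], [0.04, -0.04, 4.46, 0, 1], [0.04, -0.04, 4.46, 0, 1]]])

```text
clock: 4.12
eef_pos: [0.6997, -0.0735, 0.0303]
eef_rot: [3.109, 0.439, 0.008]
wrist_force: [-0.5, -0.3, 6.9]
grip_width: 0.0481
grip_force: 63.0
```

```bash
python3 go.py .5355,.2865,.16,16 .5355,.2865,.03,16
```

```text
t 4.12 pos [ 0.6997 -0.0735  0.0303] phi 16.1 j6 1.09 w 0.0481
.5355,.2865,.16,16 [-1.43 -9.78 -3.27] turn 0.02 (half: -29.98)
.5355,.2865,.03,16 [-1.45 -9.78 -0.02] turn 0.02 (half: -29.98)
```

Emit:
step_arm(steps=[[[0, 0, -1.0, 0, 1], [0, 0, -2.5, 0, 1], [0, 0, -3.5, 0, 1], [-1.4, -9.75, -3.5, 0, 1], [-1.4, -9.75, -3.5, 0, 1], [-1.4, -9.75, -3.5, 0, 1], [-1.4, -9.75, -3.5, 0, 1], [-1.4, -9.75, -3.5, 0, 1], [-1.4, -9.75, -3.5, 0, 1], [-1.4, -9.75, -3.5, 0, 1], [-1.4, -9.75, -3.5, 0, 1], [-1.4, -9.75, -3.5, 0, 1]]])

```text
clock: 5.62
eef_pos: [0.5359, 0.2848, 0.1668]
eef_rot: [3.11, 0.438, 0.0]
wrist_force: [0.1, 0.4, -2.7]
grip_width: 0.0484
grip_force: 62.7
```

```bash
python3 w.py .515,.273,.1,.005,.016; python3 go.py .5355,.2865,.028,16; python3 -c "
import cv2,numpy as np; cv2.imwrite('pics/w1.png',np.load('w.npz')['im'][:,:,::-1])"
```

```text
.515,.273,.1,.005,.016 769 ctr 526.7 282.0 size 109.2 76.1 ang 33.3 med [549.6 294.9]
t 5.67 pos [0.5361 0.2846 0.1668] phi 16.0 j6 1.66 w 0.0482
.5355,.2865,.028,16 [-0.   -0.05  3.47] turn -0.00 (half: 30.00)
```

View pics/w1.png

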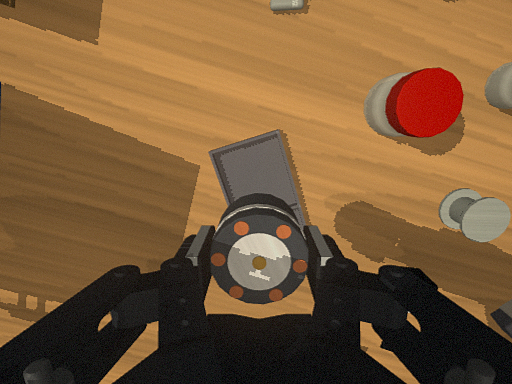

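Emit:
step_arm(steps=[[[0, -0.05, 1.2, 0, 1], [0, -0.05, 2.4, 0, 1], [0, -0.05, 3.0, 0, 1], [0, -0.05, 3.3, 0, 1], [0, -0.05, 3.36, 0, 1], [0, -0.05, 3.36, 0, 1], [0, -0.05, 3.36, 0, -1], [0, -0.05, 3.36, 0, -1], [0, -0.05, 3.36, 0, -1], [0, -0.05, 2.0, 0, -1], [0, -0.05, 0.5, 0, -1], [0, -0.05, -0.5, 0, -1]]])

```text
clock: 7.18
eef_pos: [0.5359, 0.2887, 0.1907]
eef_rot: [-3.11, -0.44, -0.007]
wrist_force: [0.5, -0.1, 0.2]
grip_width: 0.085
grip_force: 0.0
```

```bash
python3 w.py .5355,.2865,.045,.03,.05 .515,.273,.1,.005,.016; python3 go.py .588,-.066,.16,16
```

```text
.5355,.2865,.045,.03,.05 1755 ctr 535.0 287.8 size 49.5 48.6 ang 18.3 med [536.4 288.2]
.515,.273,.1,.005,.016 1347 ctr 515.6 274.8 size 135.6 76.3 ang 33.3 med [511.1 274.2]
t 7.22 pos [0.5389 0.29   0.1968] phi 16.1 j6 1.67 w 0.0855
.588,-.066,.16,16 [-1.3   8.89  0.89] turn 0.02 (half: -29.98)
```

Emit:
step_arm(steps=[[[-1.16, 8.83, 0.5, 0, -0.2], [-1.16, 8.83, 0.5, 0, -0.2], [-1.16, 8.83, 0.5, 0, -0.2], [-1.16, 8.83, 0.5, 0, -0.2], [-1.16, 8.83, 0.5, 0, -0.2], [-1.16, 8.83, 0.5, 0, -0.2], [-1.16, 8.83, 1.0, 0, -0.2], [-1.16, 8.83, 1.0, 0, -0.2], [-1.16, 8.83, 1.0, 0, -0.2], [-1.16, 8.83, 2.0, 0, -0.2], [-1.16, 8.83, 2.0, 0, -0.2]]])

```text
clock: 8.6
eef_pos: [0.5852, -0.0622, 0.1042]
eef_rot: [-3.108, -0.442, 0.01]
wrist_force: [-0.1, -0.3, -0.6]
grip_width: 0.0514
grip_force: 0.0
```

```bash
python3 w.py .588,-.066,.04,.028,.044; python3 go.py .588,-.066,.021,16; python3 -c "
import cv2,numpy as np; cv2.imwrite('pics/w2.png',np.load('w.npz')['im'][:,:,::-1])"
```

```text
.588,-.066,.04,.028,.044 877 ctr 589.0 -64.5 size 25.3 25.0 ang -74.6 med [589.9 -64.3]
t 8.65 pos [ 0.5867 -0.0627  0.106 ] phi 16.2 j6 1.06 w 0.0511
.588,-.066,.021,16 [0.01 0.09 2.12] turn 0.03 (half: -29.97)
```

View pics/w2.png

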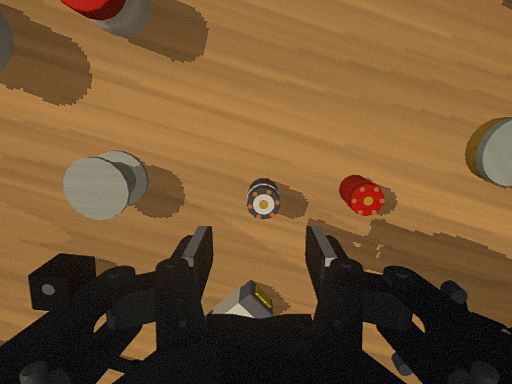

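Emit:
step_arm(steps=[[[0, 0, 1.2, 0, -0.2], [0, 0, 1.9, 0, -0.2], [0, 0, 2.13, 0, -0.2], [0, 0, 2.13, 0, -0.2], [0, 0, 2.13, 0, 1], [0, 0, 2.13, 0, 1], [0, 0, 2.13, 0, 1], [0, 0, 2.13, 0, 1], [0, 0, 2.13, 0, 1], [0, 0, 1.5, 0, 1], [0, 0, 0, 0, 1], [0, 0, -1.5, 0, 1]]])

```text
clock: 10.15
eef_pos: [0.5872, -0.064, 0.1678]
eef_rot: [-3.11, -0.439, 0.003]
wrist_force: [0.9, -0.4, 0.1]
grip_width: 0.0242
grip_force: 58.9
```

```bash
python3 go.py .4803,.2502,.12,16
```

```text
t 10.15 pos [ 0.5872 -0.064   0.1678] phi 16.1 j6 1.06 w 0.0242
.4803,.2502,.12,16 [-0.39 -8.29  1.2 ] turn 0.01 (half: -29.99)
```

Emit:
step_arm(steps=[[[-0.4, -8.35, 0, 0, 1], [-0.4, -8.35, 0, 0, 1], [-0.4, -8.35, 0, 0, 1], [-0.4, -8.35, 0, 0, 1], [-0.4, -8.35, 0, 0, 1], [-0.4, -8.35, 0, 0, 1], [-0.4, -8.35, 1, 0, 1], [-0.4, -8.35, 2, 0, 1], [-0.4, -8.35, 2, 0, 1], [-0.4, -8.35, 2, 0, 1]]])

```text
clock: 11.4
eef_pos: [0.4809, 0.2525, 0.0881]
eef_rot: [-3.11, -0.439, -0.003]
wrist_force: [0.4, 0.4, -0.4]
grip_width: 0.0242
grip_force: 59.0
```

```bash
python3 w.py .515,.273,.1,.005,.016; python3 go.py .4805,.2508,.027,16
```

```text
.515,.273,.1,.005,.016 2937 ctr 515.9 274.7 size 135.6 76.3 ang 33.4 med [524.1 284.1]
t 11.45 pos [0.4817 0.2527 0.0889] phi 16.1 j6 1.64 w 0.0236
.4805,.2508,.027,16 [-0.05  0.04  1.55] turn 0.01 (half: -29.99)
```

Commanded z is 0.0866; lower about 1.5 units, release, and rise.

Emit:
step_arm(steps=[[[0, 0, 0.8, 0, 1], [0, 0, 1.3, 0, 1], [0, 0, 1.5, 0, 1], [0, 0, 1.5, 0, 1], [0, 0, 1.5, 0, -0.2], [0, 0, 1.5, 0, -0.2], [0, 0, 1.5, 0, -0.2], [0, 0, 0, 0, -0.2], [0, 0, -1.5, 0, -0.2], [0, 0, -2, 0, -0.2], [0, 0, -2, 0, -0.2]]])

```text
clock: 12.82
eef_pos: [0.4819, 0.253, 0.1697]
eef_rot: [-3.109, -0.44, -0.009]
wrist_force: [0.4, -0.4, -0.7]
grip_width: 0.0512
grip_force: 0.0
```

```bash
python3 w.py .4805,.2508,.04,.028,.046 .5355,.287,.045,.03,.05; python3 go.py .4664,-.0764,.1,-32 .4664,-.0764,.1,58; python3 -c "
import cv2,numpy as np; cv2.imwrite('pics/w3.png',np.load('w.npz')['im'][:,:,::-1])"
```

```text
.4805,.2508,.04,.028,.046 533 ctr 480.2 252.4 size 25.4 25.0 ang 15.6 med [481.5 252.4]
.5355,.287,.045,.03,.05 2359 ctr 535.0 287.5 size 49.3 49.1 ang -46.7 med [535.5 287.6]
t 12.88 pos [0.4804 0.2524 0.1674] phi 16.1 j6 1.64 w 0.0515
.4664,-.0764,.1,-32 [-2.62  7.8   1.68] turn 8.01 (half: -21.99)
.4664,-.0764,.1,58 [-2.62  7.8   1.68] turn -6.99 (half: 23.01)
```

View pics/w3.png

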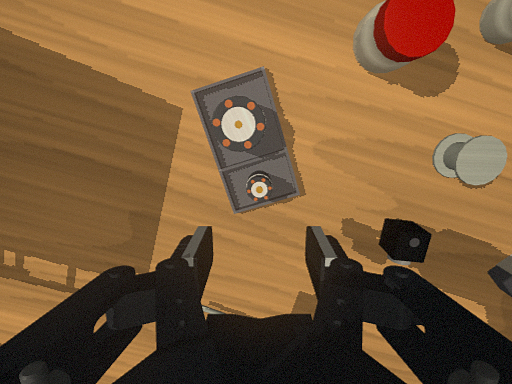

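Emit:
step_arm(steps=[[[-2.59, 7.76, 0, 8, -0.3], [-2.59, 7.76, 0, 8, -0.3], [-2.59, 7.76, 0, 8, -0.3], [-2.59, 7.76, 0, 8, -0.3], [-2.59, 7.76, 0, 8, -0.3], [-2.59, 7.76, 0, 8, -0.3], [-2.59, 7.76, 1, 8, -0.3], [-2.59, 7.76, 1, 8, -0.3], [-2.59, 7.76, 1, 8, -0.3], [-2.59, 7.76, 1, 8, -0.3]]])

```text
clock: 14.12
eef_pos: [0.4675, -0.0742, 0.128]
eef_rot: [-3.021, 0.862, -0.003]
wrist_force: [0.4, -0.5, -0.2]
grip_width: 0.0556
grip_force: 0.0
```

```bash
python3 w.py .466,-.076,.06,.018,.034; python3 go.py .467,-.076,.019,-32;python3 -c "
import cv2,numpy as np; cv2.imwrite('pics/w4.png',np.load('w.npz')['im'][:,:,::-1])"
```

```text
.466,-.076,.06,.018,.034 2560 ctr 467.7 -75.6 size 65.9 32.1 ang -32.6 med [469.  -76.1]
t 14.18 pos [ 0.4676 -0.0743  0.1282] phi -31.8 j6 1.82 w 0.0556
.467,-.076,.019,-32 [0.   0.05 2.73] turn 0.03 (half: -29.97)
```

Emit:
step_arm(steps=[[[0.02, 0, 1.4, 0.1, -0.3], [0.02, 0, 2.4, 0.1, -0.3], [0.02, 0, 2.66, 0.1, -0.3], [0.02, 0, 2.66, 0.1, -0.3], [0.02, 0, 2.66, 0.1, -0.3], [0.02, 0, 2.66, 0.1, 1], [0.02, 0, 2.66, 0.1, 1], [0.02, 0, 2.66, 0.1, 1], [0.02, 0, 2.66, 0.1, 1], [0.02, 0, 2.66, 0.1, 1]]])

```text
clock: 15.42
eef_pos: [0.469, -0.0756, 0.0223]
eef_rot: [-3.016, 0.879, -0.005]
wrist_force: [-0.9, 0.0, 6.3]
grip_width: 0.0304
grip_force: 60.7
```

```bash
python3 go.py .4949,-.305,.16,-6.7
```

```text
t 15.43 pos [ 0.469  -0.0756  0.0223] phi -32.5 j6 1.83 w 0.0304
.4949,-.305,.16,-6.7 [ 3.64  4.49 -3.43] turn -4.30 (half: 25.70)
```

Emit:
step_arm(steps=[[[0, 0, -0.7, 0, 1], [0, 0, -2, 0, 1], [0, 0, -3.3, 0, 1], [3.65, 4.45, -3.4, -4.3, 1], [3.65, 4.45, -3.4, -4.3, 1], [3.65, 4.45, -3.4, -4.3, 1], [3.65, 4.45, -3.4, -4.3, 1], [3.65, 4.45, -3.4, -4.3, 1], [3.65, 4.45, -3.4, -4.3, 1], [3.65, 4.45, -3.4, -4.3, 1], [3.65, 4.45, -3.4, -4.3, 1], [3.65, 4.45, -3.4, -4.3, 1]]])

```text
clock: 16.92
eef_pos: [0.4948, -0.3028, 0.1566]
eef_rot: [3.136, -0.182, -0.0]
wrist_force: [0.4, 0.6, -0.9]
grip_width: 0.0303
grip_force: 60.0
```

```bash
cat >> w.py <<'E'
cv2.imwrite("pics/wl.png",im[:,:,::-1])
E
python3 w.py .495,-.305,.055,.03,.042 .495,-.305,.09,.009,.042 .495,-.305,.09,.125,.17; python3 go.py .4949,-.305,.06,-6.7; cp pics/wl.png pics/w5.png
```

```text
.495,-.305,.055,.03,.042 1568 ctr 516.4 -306.5 size 39.8 34.4 ang 83.4 med [ 517.6 -306.7]
.495,-.305,.09,.009,.042 3199 ctr 496.1 -304.0 size 107.0 106.5 ang 83.3 med [ 521.1 -307.2]
.495,-.305,.09,.125,.17 8662 ctr 494.2 -305.6 size 69.9 55.0 ang 12.1 med [ 501.3 -303.4]
t 16.98 pos [ 0.4948 -0.303   0.1566] phi -6.7 j6 1.02 w 0.0305
.4949,-.305,.06,-6.7 [0.01 0.05 2.42] turn 0.01 (half: -29.99)
```

View pics/w5.png

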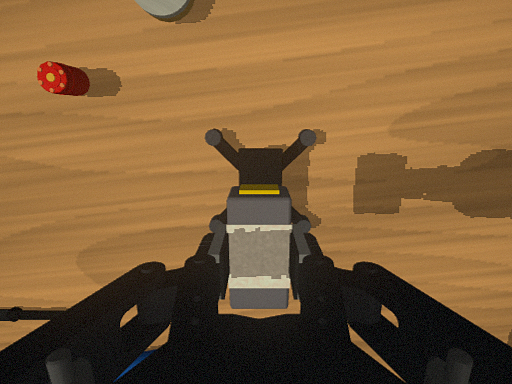

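Run:
```python
from fit import *
P=np.load("w.npz")["P"]; a=np.radians(-6.7); ex=np.array([np.cos(a),np.sin(a)]); ey=np.array([-ex[1],ex[0]])
c=np.array([.4948,-.303]); D=P[...,:2]-c; X=D@ex*1e3; Y=D@ey*1e3; Z=P[...,2]*1e3
m=(abs(Y)<25)&(abs(X)<50)&(Z>140)&(Z<175)
print("z",np.percentile(Z[m],[5,50,95]))
m&=abs(Z-np.median(Z[m]))<4
h=m&(abs(Y)<12);print("bat x",np.percentile(X[h],[.5,99.5]))
h=m&(X>15)&(X<35);print("bat y at front",np.percentile(Y[h],[.5,99.5]))
m=(Z>31)&(Z<42)&(abs(Y)<30)&(X>0)&(X<60); print("plate far x",np.percentile(X[m],99.5),"y",np.percentile(Y[m],[.5,99.5]))
```

```text
z [151.61046684 158.20125701 167.3653466 ]
bat x [-32.91485122  30.29234162]
bat y at front [-15.63235114  15.85781771]
plate far x 38.94039863004622 y [-20.65754978  18.80820492]
```

Emit:
step_arm(steps=[[[0.055, 0.025, 1.0, 0, 1], [0.055, 0.025, 1.8, 0, 1], [0.055, 0.025, 2.2, 0, 1], [0.055, 0.025, 2.35, 0, 1], [0.055, 0.025, 2.44, 0, 1], [0.055, 0.025, 2.44, 0, 1], [0.055, 0.025, 2.44, 0, -0.3], [0.055, 0.025, 2.44, 0, -0.3], [0.055, 0.025, 2.44, 0, -0.3], [0.055, 0.025, 1.5, 0, -0.3], [0.055, 0.025, 0, 0, -0.3], [0.055, 0.025, 0, 0, -0.3]]])

```text
clock: 18.48
eef_pos: [0.5007, -0.308, 0.1635]
eef_rot: [3.128, -0.183, 0.017]
wrist_force: [1.1, -0.6, 0.9]
grip_width: 0.0556
grip_force: 0.0
```

```bash
python3 w.py .495,-.305,.055,.054,.068 .495,-.305,.09,.009,.066; python3 go.py .464,.0803,.14,10.5; python3 -c "
from fit import *
im,P=cloud('top');print(rect(P,(.495,-.305),.055,.052,.07))"
```

```text
.495,-.305,.055,.054,.068 2519 ctr 497.3 -305.7 size 64.9 32.4 ang -6.5 med [ 498.6 -305.8]
.495,-.305,.09,.009,.066 5170 ctr 495.8 -304.4 size 107.1 107.0 ang 83.2 med [ 504.8 -305.2]
t 18.52 pos [ 0.4989 -0.3065  0.1603] phi -6.7 j6 1.02 w 0.0552
.464,.0803,.14,10.5 [-2.   -9.5   0.46] turn -2.87 (half: 27.13)
(281, 'ctr 494.9 -305.9 size 64.1 33.0 ang -5.9', 'med', array([ 482. , -300.2], dtype=float32))
```

Emit:
step_arm(steps=[[[-1.95, -9.48, 0, -2.9, -0.3], [-1.95, -9.48, 0, -2.9, -0.3], [-1.95, -9.48, 0, -2.9, -0.3], [-1.95, -9.48, 0, -2.9, -0.3], [-1.95, -9.48, 0, -2.9, -0.3], [-1.95, -9.48, 0, -2.9, -0.3], [-1.95, -9.48, 0, -2.9, -0.3], [-1.95, -9.48, 0.6, -2.9, -0.3], [-1.95, -9.48, 0.6, -2.9, -0.3], [-1.95, -9.48, 0.6, -2.9, -0.3], [-1.95, -9.48, 0.6, -2.9, -0.3]]])

```text
clock: 19.95
eef_pos: [0.4643, 0.0802, 0.1331]
eef_rot: [3.128, 0.291, 0.002]
wrist_force: [-0.3, 0.7, -0.5]
grip_width: 0.0555
grip_force: 0.0
```

```bash
python3 w.py .464,.081,.05,.033,.043 .464,.081,.05,.008,.043; python3 go.py .464,.081,.022,10.5; cp pics/wl.png pics/w6.png
```

```text
.464,.081,.05,.033,.043 1547 ctr 462.2 81.9 size 40.2 33.9 ang 9.2 med [466.3  82.7]
.464,.081,.05,.008,.043 1883 ctr 461.3 81.7 size 42.0 34.0 ang 9.4 med [467.2  82.5]
t 20.00 pos [0.4643 0.0803 0.1332] phi 10.6 j6 1.41 w 0.0553
.464,.081,.022,10.5 [-0.01 -0.02  2.78] turn 0.02 (half: -29.98)
```

View pics/w6.png

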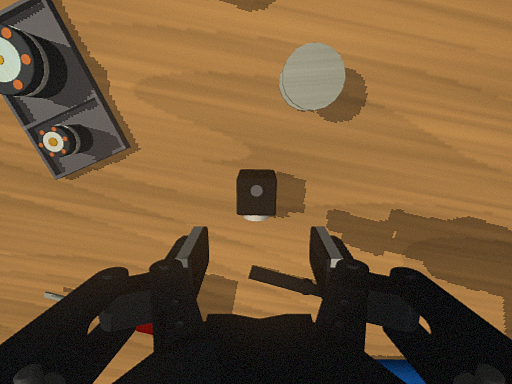

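Emit:
step_arm(steps=[[[0.0, -0.03, 1.4, 0.15, -0.3], [0.0, -0.03, 2.5, 0.15, -0.3], [0.0, -0.03, 2.8, 0.15, -0.3], [0.0, -0.03, 2.8, 0.15, -0.3], [0.0, -0.03, 2.8, 0.15, -0.3], [0.0, -0.03, 2.8, 0.15, 1], [0.0, -0.03, 2.8, 0.15, 1], [0.0, -0.03, 2.8, 0.15, 1], [0.0, -0.03, 2.8, 0.15, 1], [0.0, -0.03, 2.8, 0.15, 1]]])

```text
clock: 21.25
eef_pos: [0.4655, 0.0821, 0.0224]
eef_rot: [3.13, 0.268, 0.006]
wrist_force: [-1.0, 0.3, 7.0]
grip_width: 0.0332
grip_force: 61.1
```

```bash
python3 - <<'E'
import numpy as np
a=np.radians(-6.8);e=np.array([np.cos(a),np.sin(a)]);l=np.array([-e[1],e[0]])
for f in([.4955,-.3045],): print("cam",f-.085*e,"jar",f+.085*l)
E
python3 go.py .4111,-.2944,.15,-6.8
```

```text
cam [ 0.41109793 -0.29443566] jar [ 0.50556434 -0.22009793]
t 21.25 pos [0.4655 0.0821 0.0224] phi 9.8 j6 1.43 w 0.0332
.4111,-.2944,.15,-6.8 [-2.93  9.05 -3.2 ] turn 2.77 (half: -27.23)
```

Emit:
step_arm(steps=[[[0, 0, -0.7, 0, 1], [0, 0, -2, 0, 1], [0, 0, -3, 0, 1], [-2.9, 9.03, -3, 2.75, 1], [-2.9, 9.03, -3, 2.75, 1], [-2.9, 9.03, -3, 2.75, 1], [-2.9, 9.03, -3, 2.75, 1], [-2.9, 9.03, -3, 2.75, 1], [-2.9, 9.03, -2, 2.75, 1], [-2.9, 9.03, -2, 2.75, 1], [-2.9, 9.03, -2, 2.75, 1], [-2.9, 9.03, -2, 2.75, 1]]])

```text
clock: 22.75
eef_pos: [0.4109, -0.2924, 0.1009]
eef_rot: [-3.136, 0.182, -0.0]
wrist_force: [-0.4, -0.0, -0.8]
grip_width: 0.033
grip_force: 60.2
```

```bash
python3 w.py .495,-.305,.09,.009,.066 .495,-.305,.055,.054,.068; python3 go.py .4111,-.2944,.0235,-6.8
python3 - <<'E'
from fit import *
P=np.load("w.npz")["P"]; s=readout.read_state();c=np.array(s["eef_pos"])
a=np.radians(-6.8); ex=np.array([np.cos(a),np.sin(a)]); ey=np.array([-ex[1],ex[0]])
D=P[...,:2]-c[:2]; X=D@ex*1e3; Y=D@ey*1e3; Z=(P[...,2]-c[2])*1e3
m=(abs(Y)<13)&(abs(X)<40)&(Z>11)&(Z<21); print("cam top x",np.percentile(X[m],[1,99]),"z",np.median(Z[m]))
E
```

```text
.495,-.305,.09,.009,.066 11688 ctr 495.6 -304.0 size 107.4 107.2 ang 82.9 med [ 499.6 -304. ]
.495,-.305,.055,.054,.068 6554 ctr 496.7 -305.7 size 65.8 32.5 ang -6.6 med [ 498.  -305.7]
t 22.80 pos [ 0.4111 -0.2924  0.1012] phi -6.6 j6 0.93 w 0.0333
.4111,-.2944,.0235,-6.8 [0.   0.05 1.94] turn 0.03 (half: -29.97)
cam top x [-16.24862871  16.94832362] z 15.128023801253596
```

Emit:
step_arm(steps=[[[0, 0.05, 1.0, 0, 1], [0, 0.05, 1.6, 0, 1], [0, 0.05, 1.85, 0, 1], [0, 0.05, 1.93, 0, 1], [0, 0.05, 1.93, 0, 1], [0, 0.05, 1.93, 0, -0.3], [0, 0.05, 1.93, 0, -0.3], [0, 0.05, 1.93, 0, -0.3], [0, 0.05, 0.5, 0, -0.3], [0, 0.05, -1, 0, -0.3], [0, 0.05, -1.5, 0, -0.6], [0, 0.05, -1.5, 0, -0.6]]])

```text
clock: 24.3
eef_pos: [0.4116, -0.297, 0.1631]
eef_rot: [3.133, -0.184, 0.007]
wrist_force: [-0.1, 0.2, -0.6]
grip_width: 0.0684
grip_force: 0.0
```

```bash
python3 w.py .411,-.294,.05,.033,.043 .411,-.294,.036,.008,.043 .495,-.305,.055,.054,.068; python3 go.py .696,.072,.16,-6.8 .696,.072,.16,20; python3 -c "
from fit import *
im,P=cloud('scene');print(rect(P,(.411,-.294),.04,.03,.05))"
```

```text
.411,-.294,.05,.033,.043 1274 ctr 424.9 -298.0 size 71.2 33.1 ang -7.7 med [ 412.9 -296.3]
.411,-.294,.036,.008,.043 1465 ctr 407.5 -295.4 size 41.6 33.0 ang -6.3 med [ 412.7 -296. ]
.495,-.305,.055,.054,.068 3390 ctr 496.8 -305.6 size 65.2 32.3 ang -7.0 med [ 497.5 -305.5]
t 24.35 pos [ 0.4104 -0.2959  0.1609] phi -6.7 j6 0.92 w 0.0685
.696,.072,.16,-6.8 [ 6.01 -9.97  0.02] turn 0.01 (half: -29.99)
.696,.072,.16,20 [ 6.01 -9.97  0.02] turn -4.45 (half: 25.55)
(317, 'ctr 406.8 -297.8 size 42.4 34.0 ang -4.3', 'med', array([ 414. , -300.2], dtype=float32))
```

Emit:
step_arm(steps=[[[6.0, -9.93, 0, -15, -0.6], [6.0, -9.93, 0, -15, -0.6], [6.0, -9.93, 0, -15, -0.6], [6.0, -9.93, 0, -15, -0.6], [6.0, -9.93, 0, -15, -0.6], [6.0, -9.93, 0, -15, -0.6], [6.0, -9.93, 0, -15, -0.6], [6.0, -9.93, 0, -15, -0.6], [6.0, -9.93, 0, -15, -0.6], [6.0, -9.93, 0, -15, -0.6], [6.0, -9.93, 0, -15, -0.6], [6.0, -9.93, 0, -15, -0.6]]])

```text
clock: 25.9
eef_pos: [0.6946, 0.0702, 0.1599]
eef_rot: [-2.349, -2.086, 0.001]
wrist_force: [-0.8, 1.0, 0.5]
grip_width: 0.0683
grip_force: 0.0
```

```bash
python3 w.py .696,.072,.04,.045,.06 .696,.072,.04,.02,.06; python3 go.py .696,.072,.03,83.2; cp pics/wl.png pics/w7.png
```

```text
.696,.072,.04,.045,.06 1526 ctr 696.1 74.0 size 38.9 38.7 ang 52.2 med [696.3  74.8]
.696,.072,.04,.02,.06 1793 ctr 696.6 75.1 size 40.8 40.5 ang 28.9 med [696.5  77.5]
t 25.95 pos [0.6947 0.0703 0.1602] phi 83.2 j6 0.12 w 0.0684
.696,.072,.03,83.2 [0.05 0.03 3.26] turn 0.00 (half: -30.00)
```

View pics/w7.png

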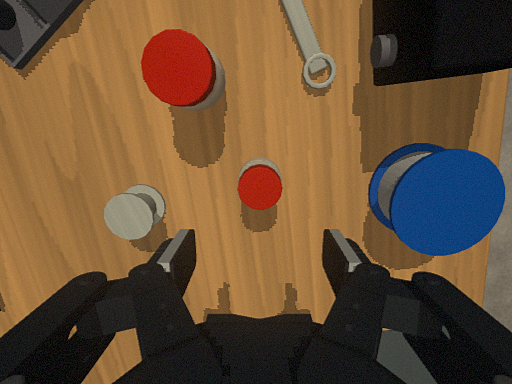

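Run:
```python
from fit import *
P=np.load("top0.npz")["P"]
m=(P[...,0]>.76)&(P[...,0]<.95)&(abs(P[...,1]-.05)<.06)&(P[...,2]>.02); q=P[m]; print(q[:,0].min(),q.max(0),np.percentile(q,2,axis=0))
```

```text
0.8104385042992754 [0.90903715 0.08817962 0.0580932 ] [ 0.81442775 -0.00461216  0.02979855]
```

Emit:
step_arm(steps=[[[0.07, 0.03, 1.4, 0, -0.6], [0.07, 0.03, 2.6, 0, -0.6], [0.07, 0.03, 3.2, 0, -0.6], [0.07, 0.03, 3.38, 0, -0.6], [0.07, 0.03, 3.38, 0, -0.6], [0.07, 0.03, 3.38, 0, 1], [0.07, 0.03, 3.38, 0, 1], [0.07, 0.03, 3.38, 0, 1], [0.07, 0.03, 3.38, 0, 1], [0.07, 0.03, 3.38, 0, 1]]])

```text
clock: 27.2
eef_pos: [0.6989, 0.0735, 0.0286]
eef_rot: [2.345, 2.085, 0.006]
wrist_force: [-1.3, 0.4, 6.9]
grip_width: 0.0407
grip_force: 61.0
```

```bash
python3 go.py .5057,-.2197,.15,83.2
```

```text
t 27.20 pos [0.6989 0.0735 0.0286] phi 83.3 j6 0.12 w 0.0407
.5057,-.2197,.15,83.2 [-7.84 -3.93 -3.06] turn 0.02 (half: -29.98)
```

Emit:
step_arm(steps=[[[0, 0, -0.7, 0, 1], [0, 0, -2, 0, 1], [0, 0, -3, 0, 1], [-7.84, -3.87, -3, 0, 1], [-7.84, -3.87, -3, 0, 1], [-7.84, -3.87, -3, 0, 1], [-7.84, -3.87, -3, 0, 1], [-7.84, -3.87, -3, 0, 1], [-7.84, -3.87, -3, 0, 1], [-7.84, -3.87, -2.5, 0, 1], [-7.84, -3.87, -2.5, 0, 1], [-7.84, -3.87, -2.5, 0, 1]]])

```text
clock: 28.7
eef_pos: [0.5065, -0.2197, 0.1258]
eef_rot: [2.347, 2.088, 0.0]
wrist_force: [0.3, 0.0, -1.0]
grip_width: 0.0405
grip_force: 60.9
```

```bash
python3 w.py .495,-.305,.09,.009,.066; python3 go.py .5057,-.2197,.0295,83.2
python3 - <<'E'
from fit import *
P=np.load("w.npz")["P"]; c=np.array(readout.read_state()["eef_pos"]); z=c[2]
print(rect(P,c[:2],.024,z+.018,z+.03))
E
cp pics/wl.png pics/w8.png
```

```text
.495,-.305,.09,.009,.066 1054 ctr 478.2 -297.2 size 141.6 99.0 ang -6.9 med [ 478.4 -308.2]
t 28.75 pos [ 0.5069 -0.2197  0.1261] phi 83.3 j6 -0.42 w 0.0407
.5057,-.2197,.0295,83.2 [-0.   -0.03  2.42] turn 0.02 (half: -29.98)
(6724, 'ctr 507.5 -219.2 size 45.7 40.4 ang -1.0', 'med', array([ 507.6, -217.7], dtype=float32))
```

View pics/w8.png

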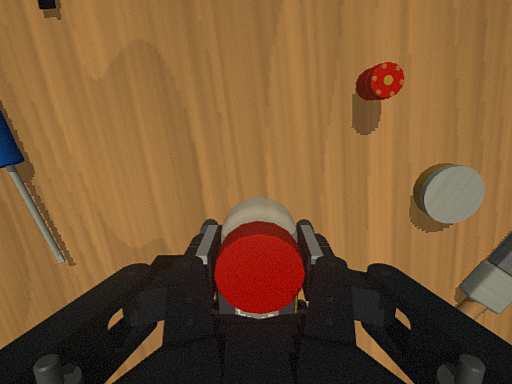

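Emit:
step_arm(steps=[[[0, -0.03, 1.2, 0, 1], [0, -0.03, 2.0, 0, 1], [0, -0.03, 2.3, 0, 1], [0, -0.03, 2.42, 0, 1], [0, -0.03, 2.42, 0, 1], [0, -0.03, 2.42, 0, -0.6], [0, -0.03, 2.42, 0, -0.6], [0, -0.03, 2.42, 0, -0.6], [0, -0.03, 1, 0, -0.6], [0, -0.03, -0.5, 0, -0.6], [0, -0.03, -2, 0, -0.6], [0, -0.03, -3, 0, -0.6]]])

```text
clock: 30.25
eef_pos: [0.5059, -0.2204, 0.2493]
eef_rot: [2.344, 2.084, 0.002]
wrist_force: [-0.2, -0.9, -1.1]
grip_width: 0.0685
grip_force: 0.0
```

Emit:
step_arm(steps=[[[6, 0, 0, 0, -1], [6, 0, 0, 0, -1], [6, 0, 0, 0, -1], [6, 0, 0, 0, -1], [6, 0, 0, 0, -1], [6, 0, 0, 0, -1], [6, 0, 0, 0, -1], [6, 0, 0, 0, -1]]])

```text
clock: 31.25
eef_pos: [0.533, 0.0173, 0.2453]
eef_rot: [2.35, 2.085, -0.0]
wrist_force: [-0.8, 0.2, 0.1]
grip_width: 0.0853
grip_force: 0.0
```

Run:
```python
from fit import *
T={"plate/posts":((.495,-.304),.09,.009,.03),"battery":((.495,-.305),.055,.052,.07),"jar":((.506,-.22),.04,.045,.062),"camera":((.411,-.295),.036,.008,.046),
"mL":((.535,.287),.05,.032,.048),"mS":((.4805,.2508),.03,.028,.046),"spool":((.565,.056),.05,.03,.048),"tin":((.678,-.242),.05,.014,.03)}
for n in("top","scene"):
    im,P=cloud(n); cv2.imwrite(f"pics/{n}9.png",cv2.resize(im[:,:,::-1],None,fx=1.5,fy=1.5))
    for k,a in T.items(): print(n,k,*rect(P,*a))
```

```text
top plate/posts 467 ctr 479.3 -285.4 size 142.0 139.9 ang 83.5 med [ 482.4 -282.5]
top battery 463 ctr 495.9 -306.1 size 66.2 33.4 ang -5.3 med [ 495.  -305.3]
top jar 256 ctr 506.2 -220.6 size 38.4 38.2 ang 63.2 med [ 506.5 -220.3]
top camera 322 ctr 406.5 -295.6 size 41.4 34.4 ang -6.6 med [ 409.1 -292. ]
top mL 378 ctr 533.6 286.0 size 48.7 48.5 ang 17.6 med [533.9 285.1]
top mS 73 ctr 480.6 254.3 size 23.8 16.6 ang -11.9 med [479.9 253.3]
top spool 0 ctr 0.0 0.0 size 0.0 0.0 ang 0.0 med [nan nan]
top tin 391 ctr 678.2 -242.2 size 52.4 50.0 ang -44.8 med [ 677.6 -241.6]
scene plate/posts 1255 ctr 480.5 -286.2 size 143.0 141.9 ang 83.3 med [ 517.1 -313.9]
scene battery 662 ctr 495.7 -307.2 size 68.1 33.6 ang -6.6 med [ 499.6 -309.7]
scene jar 302 ctr 508.0 -223.2 size 38.8 38.0 ang -0.1 med [ 509.1 -224.7]
scene camera 486 ctr 407.5 -297.9 size 43.2 34.1 ang -5.9 med [ 419.  -304.3]
scene mL 161 ctr 534.7 282.6 size 48.8 46.5 ang -63.6 med [537.4 277.6]
scene mS 56 ctr 479.2 247.4 size 26.0 23.2 ang -26.4 med [482.3 244.5]
scene spool 218 ctr 564.7 53.8 size 48.4 45.7 ang -31.3 med [566.6  51.9]
scene tin 743 ctr 678.3 -243.6 size 52.8 51.8 ang 81.2 med [ 679.7 -245.5]
  return _methods._mean(a, axis=axis, dtype=dtype,
  ret = um.true_divide(
```

View pics/top9.png

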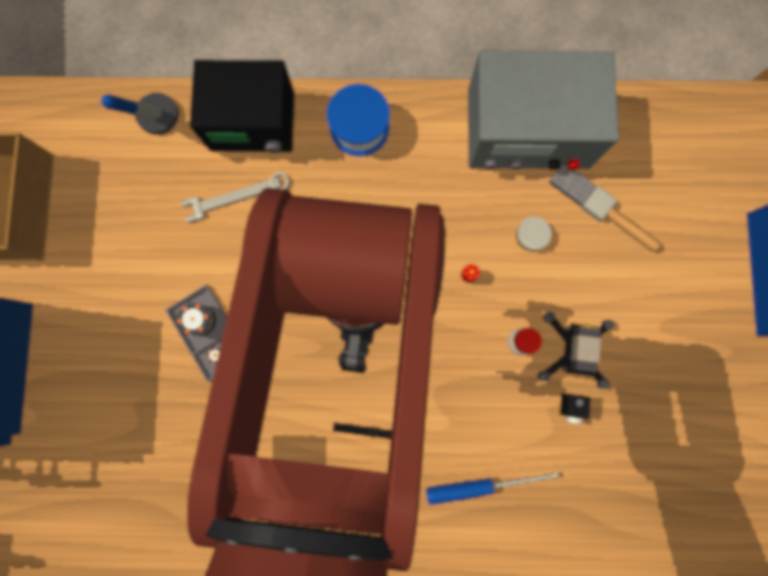

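The picture shows the jar at (528,341), the camera at (576,407) and the battery on the frame at (585,347). The motors are in the tray at (193,319) and (214,355). All are upright and within about 2 mm of where they should be, so I am handing in.

```bash
python3 -c "
from h import *
print(job.close_job())"
```

```text
the job is handed in; nothing more can be done
None
```

I laid out the kit as asked and handed the job in after about 31 s of the 115 s. In the last pictures, the battery, camera and jar were within about 2 mm of their targets, both motors stood in their own compartments, and the spool and tin had not moved. The judge's verdict isn't shown.

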